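# Snap the drill-guide block into its jig

### The arm

A 7-joint arm with a two-finger parallel gripper is mounted at the origin on the work surface. World frame = base frame: x ahead of the robot, y to its left, z up, the work surface at z = 0. Lengths are in m, angles in rad, forces in N, time in s.
With the tool pointing down it reaches from about 0.425 to 0.925 m from the base axis. Payload 6.8 kg.
Tool frame: the origin (TCP) lies midway between the tips of the shut fingers; the grasp point (between the pads) lies 19 mm behind it; z points along the fingers, y is the line along which they close (so a half turn about z gives the same grasp; the last joint's range is limited). The gripper opens to 85 mm and grips with 20 to 120 N. Pads are 22 mm wide; open, the fingers measure 114 mm over their backs; the gripper's body (76 mm by 85 mm) begins 54 mm behind the grasp point. The pads swing forward as they close: fully open they stand 13 mm farther back than shut.
Start: joints at [-1.399, 0.477, 0.022, 1.555, -0.011, 1.109, -0.083], TCP at [0.186, 0.649, 0.231] pointing down, gripper open.
Joint ranges: [-2.96, 2.96], [-0.34, 2.1], [-1.41, 1.46], [0.24, 2.44], [-1.37, 4.51], [0.17, 1.92], [-2.96, 2.96]. Speed limits (rad/s): [2.39, 2.39, 3.14, 3.14, 3.14, 3.14, 3.14].

### API

Orientations are given as a rotation vector (axis times angle).
In Python, from plant import read_state, snapshot, calibration, close_job gives the robot as it stands. The module is installed in compiled form; this text tells all that it offers.
- The arm moves only by the tool servo_tool, never from a script. Its argument "commands" is a list of rows, each an object of numbers: "x", "y", "z": the shift along the world's x, y, z in m; "rx", "ry", "rz": the turn, a rotation vector about the world's x, y, z in degrees; "gripper": the opening, from 0 (shut) to 1 (fully open). A call has 1 to 20 rows; each row is the pose to reach, as a shift and turn from the pose commanded when the call began; what a row does not reach only later rows make up. A row lasts 1/8 s, in which the tool goes at most 62.5 mm and 10.7 degrees, less where a joint would pass 70% of its speed; a pose out of reach is approached as far as the arm can. A call with a gripper value outside its range is refused whole. The fingers move at their own pace and stop on an object; "force" is the grip in N (left out, the last holds). Time passes only in rows, so rows that repeat a pose let the fingers close. It gives the time, the measured TCP pose, the force, the opening and the grip force at its end, in the units of the state.
- read_state(): the state, without advancing time (a new reading comes with each control period).
- snapshot(name): name is "side" or "top"; returns the picture (480x640x3 uint8, red, green, blue); there is no depth.
- calibration(name): a dict with "camera_matrix" (3x3 intrinsics, pixels), "k1" (the pictures are not rectified: a ray, as slopes to the right and down, at radius r is drawn at 1 + k1 r^2 times it, then the intrinsics apply), "xyz" and "orientation" of the camera in the world. Camera axes: x right, y down, z forward; pixel columns grow to the right and rows downward; lengths in m; the calibration is good to about 2 mm. A picture is of the moment at which its call begins. calibration takes no time and is no camera call.
- close_job(): hands the job in; it is judged then, once.
The state is a dict: "clock": time; "q": joint angles; "dq": joint speeds; "joint_torque": joint torques, N m; "eef_pos": TCP position; "tool_rot": TCP orientation; "wrist_force": force on the tool from outside, world axes, zero at the start; "ft_torque": the same for the moment, N m; "width": finger opening in m; "gripper_force": force on a finger pad.
Only numpy, scipy, OpenCV 4.12 (cv2) and the standard library are available. Lean on these libraries where they do the work, as an engineer would, in place of code of your own. Each camera call takes 0.05 s, during which the arm holds its last target. There are 200 camera calls.

### The job

Get the drilling jig ready: first take the steel offcut out of its channel and put it in the scrap tray, then slide the aluminium guide block along the fence into the channel, fully home against the end stop, until the spring catch clicks in behind it. Let the block's own edge push the catch aside, do not work the catch beforehand, and leave the hammer, the timber and the oil bottle where they are.

Things in the scene. Friction and masses are not known exactly. Their poses are not given: they have to be found in the camera images.
- jig: Fixed drilling jig: dark steel plate, in its own frame (mm) x -300..120, y -75..150, top at z 10, with bright steel guides. Origin: on the table, on the channel's centre line at its mouth; +x the sliding-in direction, z up. Channel: x 0..90 between walls at y -54.5 and +54.5 (inner faces), open on top but for the keepers.
- fence (a point): Point on the top inner edge of the fence, at jig (-180, -54.5, 24.5) mm: a straight low rail with its inner face at jig y -54.5, along the plate from x -300 to 90, where it is the channel's wall on that side. A block squared against it lies in line with the channel. Axes as the jig's.
- keeper (a point): Inner top corner, at jig (12, 47.5, 30.5) mm, of the +y keeper. One on each wall over x 12..90: lips 6 mm thick (z 24.5..30.5) reaching in to y +-47.5, 2.5 mm above the block's flange. So the block cannot be put in from above, only slid in along +x. Screw heads on them rise to z 35. Axes as the jig's.
- stop (a point): Middle of the top edge of the end stop's face, at jig (90, 0, 50) mm: a steel bar across the channel's end. Axes as the jig's.
- catch_tip (a point): Inner corner of the spring catch's free end, on the arm: at rest about jig (-6.5, 43.7, 17.5) mm, some 8 mm into the path of the block's flange. The pivot pin stands at jig (-75, 66), its top at z 26.
- block: Loose aluminium drill-guide block, about 0.8 kg, too wide for most grippers: push it. Flange 90 (x) x 106 (y) x 12 mm; upper part 90 x 92 mm, to height 45; flat x end faces; 5 bushes on top, 2 mm proud. Origin: centre of underside. Starts on the plate before the mouth, off the fence, up to 0.45 rad askew. Either x end may lead. Home: origin at jig (45, 0 +-1.5, 10) mm, axes parallel to the jig's.
- offcut: Loose square steel bar offcut, 100 x 20 x 20 mm, 0.3 kg, lying flat in the channel's mouth, roughly along the channel (up to 0.35 rad off). Origin: its centre; x along its length.
- tray: Fixed open grey steel scrap tray, outside 180 (x) x 130 (y) x 45 mm, walls and floor 4 mm. Origin: centre of its underside; z up. It is to the left or the right of the jig, the closed tool case on the other side.
- catch (a joint): Spring catch: flat steel arm 72 x 5 mm, 12 high (jig z 11.5..23.5 mm), slanting inwards along +x from its upright pivot. 0 rad at rest; grows as pushed outwards (+y), about 0.12 as the block passes. Spring: 2 N at the tip at rest, 4 N then. When the block's rear edge passes the tip (block origin past about jig x 41 mm) it snaps back to 0 behind the flange and bars the way back.
- case: Fixed closed grey plastic tool case, 170 (x) x 120 (y) x 60 mm with its handle; just in the way. Origin: centre of its underside.
- hammer: Loose hammer lying on the table beside the plate's +y edge, about 260 mm long; bystander. Handle along its own -x.
- timber: Small loose hardwood block 70 (x) x 45 (y) x 35 mm, standing on the plate on the +y side of the channel; bystander. Origin: centre of its underside.
- oil: Loose white oil bottle, 54 mm diameter, 130 mm tall, standing near the plate's +y edge beside the channel; bystander. Origin: centre of its underside.
Things that resemble listed ones, but are neither listed nor needed, are in the scene too. What is meant by the offcut is not pink or purple, and is the larger of those in its own colour.

How it is judged:
By the outcome, as a careful person would: the job done as asked, in the order asked, and still so for the second after the job is handed in, with the robot touching nothing.
It also fails if it takes over 62 s, if anything falls off the work surface, if the arm or the gripper's body presses on something with over 40 N, if the wrist force passes 120 N, or if a joint passes its speed limit or range.

## Working session

There is one attempt and no reset: what is moved stays moved. The work goes in short steps, Python scripts to look and compute and a tool call to move; the robot and the scene stay as the last step left them, time stands still between calls to the robot, and variables do not carry over. Pictures are saved under pics/ and viewed, at most 10 in all, crops included, and the job is handed in when it is done.

Besides the shell and the picture viewer there is one more tool, called after "Request:" in YAML: its name, and indented under it one key for each argument. servo_tool: Moves the arm, as the interface text tells. Its arguments: {"type":"object","properties":{"commands":{"type":"array","items":{"type":"object","properties":{"x":{"type":"number"},"y":{"type":"number"},"z":{"type":"number"},"rx":{"type":"number"},"ry":{"type":"number"},"rz":{"type":"number"},"gripper":{"type":"number"}}}},"force":{"type":"number"}},"required":["commands"]}

```bash
mkdir -p pics
cat > h.py <<'E'
import numpy as np, cv2
from scipy.spatial.transform import Rotation as R
from plant import read_state, snapshot, calibration, close_job
def rot(c):
    o=np.array(c["orientation"],float)
    return o if o.shape==(3,3) else R.from_rotvec(o).as_matrix()
def ray(name,px):
    c=calibration(name);K=np.array(c["camera_matrix"]);k=c["k1"]
    s=np.array([(px[0]-K[0,2])/K[0,0],(px[1]-K[1,2])/K[1,1]]);u=s.copy()
    for _ in range(30): u=s/(1+k*(u@u))
    return np.array(c["xyz"]),rot(c)@np.array([u[0],u[1],1])
def onz(name,px,z):
    p,d=ray(name,px);return p+d*(z-p[2])/d[2]
def tri(a,b):
    p,d=ray("side",a);q,e=ray("top",b)
    t=np.linalg.lstsq(np.c_[d,-e],q-p,rcond=None)[0]
    A=p+d*t[0];B=q+e*t[1];return (A+B)/2,np.linalg.norm(A-B)
def proj(name,P):
    c=calibration(name);K=np.array(c["camera_matrix"])
    v=rot(c).T@(np.array(P)-c["xyz"]);u=v[:2]/v[2];u=u*(1+c["k1"]*(u@u))
    return K[:2,:2]@u+K[:2,2]
def snap(name,f):
    im=snapshot(name);cv2.imwrite("pics/"+f,im[:,:,::-1]);return im
E
python3 - <<'E'
from h import *
for n in("side","top"):
    snap(n,n+"0.png");print(calibration(n))
print(read_state())
E
```

```text
{'camera_matrix': array([[439.40727363,   0.        , 322.87593512],
       [  0.        , 439.40727363, 237.64791318],
       [  0.        ,   0.        ,   1.        ]]), 'k1': -0.0486238948690269, 'xyz': array([ 0.49294919, -0.74673351,  0.53700496]), 'orientation': array([-2.1353258 ,  0.12422893, -0.07341312])}
{'camera_matrix': array([[569.28822707,   0.        , 320.51828606],
       [  0.        , 569.28822707, 230.93138769],
       [  0.        ,   0.        ,   1.        ]]), 'k1': -0.18800856239306998, 'xyz': array([0.47100193, 0.01053008, 1.30984211]), 'orientation': array([-2.18957472,  2.1735568 , -0.10567575])}
{'clock': 0.1, 'q': array([-1.39910345,  0.47772313,  0.02236007,  1.55636153, -0.01146586,
        1.10926587, -0.08307463]), 'dq': array([ 0.0002759 , -0.0030303 ,  0.00116398, -0.00114115, -0.00167432,
       -0.00043039,  0.00108708]), 'joint_torque': array([ 4.23722799e-03, -5.97761822e+01,  1.61374949e+00, -2.81954151e+01,
        1.28315753e-02,  5.07014774e-03,  3.34112633e-05]), 'eef_pos': array([0.18629027, 0.64823498, 0.23041568]), 'tool_rot': array([-4.37985359e-01, -3.11083940e+00,  2.55723863e-03]), 'wrist_force': array([-0.6870551 , -0.15622772,  0.0307247 ]), 'ft_torque': array([-0.04854631,  0.02126579,  0.01003831]), 'gripper_force': 0.0, 'width': 0.08536455978697066}
```

View pics/side0.png

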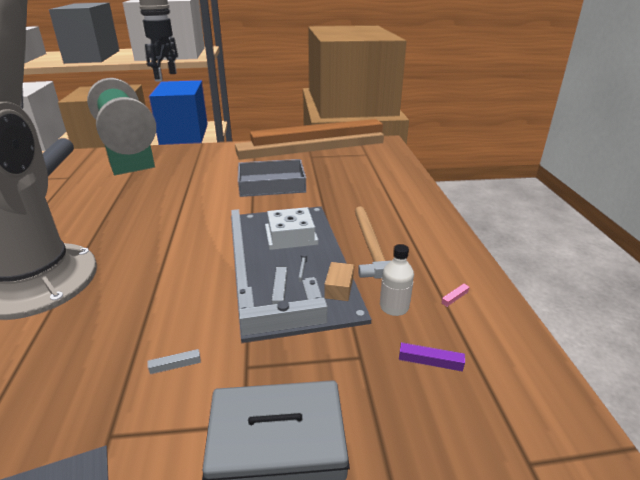

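View pics/top0.png

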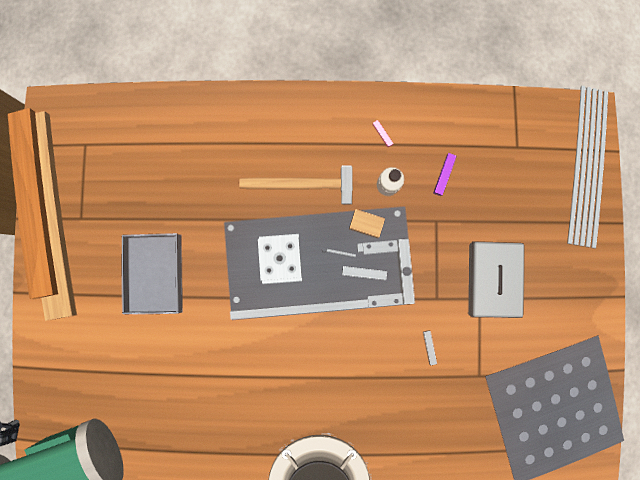

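The top view has jig +x pointing to image right (world −y) and jig +y pointing up (world +x). The block is at about (280,258), the offcut at (364,272), the tray at (152,274), the catch at (341,252), the case at (497,280), and the fence runs along the plate's bottom edge. Next I'll enlarge it for exact corners.

Run:
```python
from h import *
im=cv2.imread("pics/top0.png");c=im[200:330,218:422]
cv2.imwrite("pics/c1.png",cv2.resize(c,None,fx=3.9,fy=3.9,interpolation=cv2.INTER_CUBIC))
im=cv2.imread("pics/side0.png");c=im[195:345,225:425]
cv2.imwrite("pics/c2.png",cv2.resize(c,None,fx=4,fy=4,interpolation=cv2.INTER_CUBIC))
```

```text
(no output)
```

View pics/c1.png

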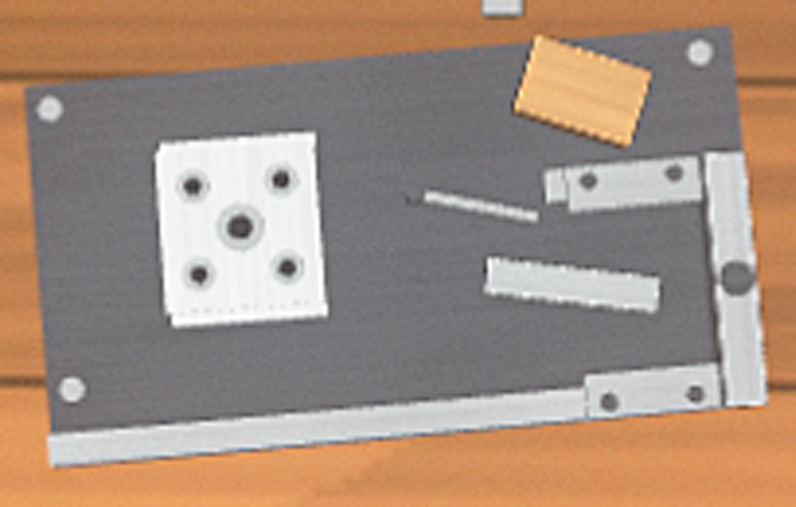

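View pics/c2.png

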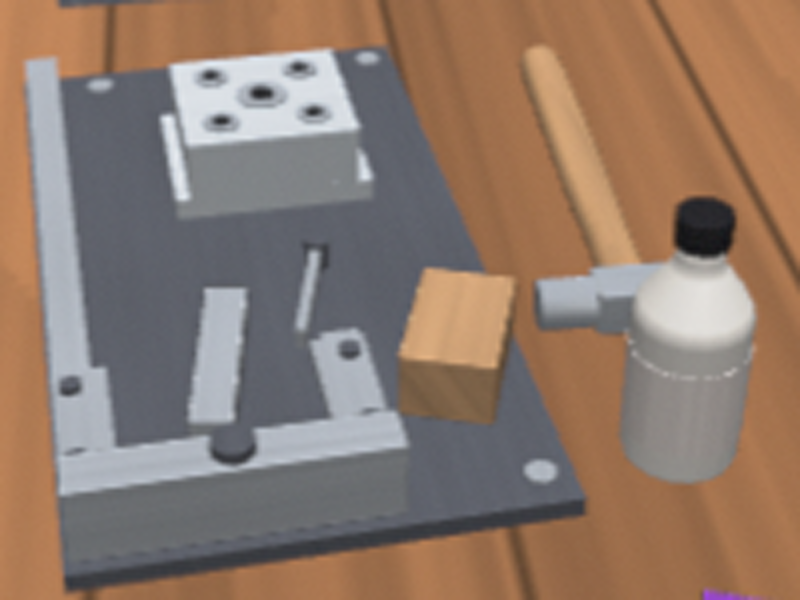

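The crops show the plate, fence, catch (pivot left, tip right at crop (537,216)), the offcut between the keepers at crop (484..660, 258..311), and the block's bushes. Next I'll turn these into world positions.

```bash
cat >> h.py <<'E'
def T(u,v): return np.array([218+(u+.5)/3.9-.5,200+(v+.5)/3.9-.5])
def S(u,v): return np.array([225+(u+.5)/4-.5,195+(v+.5)/4-.5])
E
python3 - <<'E'
from h import *
np.set_printoptions(precision=4,suppress=True)
# jig correspondences: (jig mm, pixel) top view
J=[((-300,150,10),T(25,88)),((120,150,10),T(730,27)),((-300,-54.5,24.5),T(48,433)),((12,-47.5,30.5),T(585,374)),((12,47.5,30.5),T(570,211)),((90,-47.5,30.5),None)]
J=[j for j in J if j[1] is not None]
A=np.array([j[0] for j in J])/1000; B=np.array([onz("top",p,a[2])  for (_,p),a in zip(J,A)])
a=A[:,:2];b=B[:,:2];ca,cb=a.mean(0),b.mean(0)
H=(a-ca).T@(b-cb);th=np.arctan2(H[0,1]-H[1,0],H[0,0]+H[1,1])
M=np.array([[np.cos(th),-np.sin(th)],[np.sin(th),np.cos(th)]]);t=cb-M@ca
print("jig",t,th,np.degrees(th));print("res mm",1000*(b-(a@M.T+t)))
inv=lambda w:(M.T@(np.array(w)[:2]-t))*1000
print("side checks: keeper,fence end, stop mid(approx)")
for j,p in [((12,47.5,30.5),S(312,340)),((-300,-54.5,24.5),S(56,60)),((12,-47.5,30.5),S(107,368))]: print(j,inv(onz("side",p,j[2]/1000)))
print("offcut top");oc=[onz("top",T(*p),.030) for p in[(488,258),(660,277),(656,311),(484,291)]]
for w in oc: print(w[:2],inv(w))
oc=np.array(oc);m=oc.mean(0);d=oc[1]+oc[2]-oc[0]-oc[3];print("c",m,inv(m),"ang",np.degrees(np.arctan2(d[1],d[0])),"len",np.linalg.norm(d)/2,np.linalg.norm(oc[0]+oc[1]-oc[2]-oc[3])/2)
print("side offcut",[inv(onz("side",S(*p),.030)) for p in[(205,288),(247,289),(237,413),(190,410)]])
print("bushes");bs=np.array([onz("top",T(*p),.057) for p in[(193,186),(281,179),(198,273),(288,267),(240,228)]])
for w in bs: print(w[:2],inv(w))
bd=bs[1]+bs[3]-bs[0]-bs[2];print("block c",bs.mean(0),inv(bs.mean(0)),"ang",np.degrees(np.arctan2(bd[1],bd[0]))-np.degrees(th))
print("side bush",inv(onz("side",S(262,93),.057)))
tr=np.array([onz("top",p,.045) for p in[(122,235),(181,234),(182,313),(122,314)]]);print("tray",tr,tr.mean(0))
print("catch tip",inv(onz("top",T(537,216),.0235)),"pivot",inv(onz("top",T(412,197),.026)))
M3=M;np.savez("jig.npz",M=M,t=t,th=th)
print("timber",[inv(onz("top",T(*p),.045)) for p in[(540,35),(650,73),(630,147),(515,112)]])
E
```

```text
jig [ 0.4831 -0.092 ] -1.475509539560608 -84.5404692481142
res mm [[-0.9595 -0.3701]
 [-1.2364  0.5947]
 [ 0.8518 -0.2006]
 [ 1.0208  0.061 ]
 [ 0.3234 -0.085 ]]
side checks: keeper,fence end, stop mid(approx)
(12, 47.5, 30.5) [10.8537 50.0442]
(-300, -54.5, 24.5) [-297.973   -52.3857]
(12, -47.5, 30.5) [ 12.0037 -45.2124]
offcut top
[ 0.5044 -0.0522] [-37.5669  25.0334]
[ 0.494  -0.1518] [60.5843  5.1595]
[ 0.4744 -0.1495] [ 56.4068 -14.1636]
[ 0.4854 -0.05  ] [-41.586    6.3129]
c [ 0.4895 -0.1009  0.03  ] [9.4595 5.5855] ang -96.16506374404206 len 0.10012572670366683 0.01945831368813277
side offcut [array([-40.8767,   6.3401]), array([-35.8551,  26.2214]), array([54.8912,  8.5946]), array([ 48.5859, -11.5046])]
bushes
[0.5431 0.1161] [-201.4472   79.5642]
[0.5475 0.0664] [-151.4855   79.1852]
[0.494  0.1126] [-202.655   30.329]
[0.4978 0.0619] [-151.7527   29.3155]
[0.5196 0.0892] [-176.8973   53.5867]
block c [0.5204 0.0892 0.057 ] [-176.8475   54.3961] ang -0.7909740146213409
side bush [-176.613    55.9694]
tray [[0.5686 0.4502 0.045 ]
 [0.572  0.3123 0.045 ]
 [0.3951 0.3063 0.045 ]
 [0.3896 0.4454 0.045 ]] [0.4813 0.3786 0.045 ]
catch tip [-6.6575 46.902 ] pivot [-78.0104  64.1686]
timber [array([  3.1826, 149.5243]), array([ 64.3023, 122.1659]), array([48.6275, 80.7106]), array([-15.2958, 106.5257])]
```

Request:
servo_tool:
  commands:
    - {"x":0.22,"y":-0.25,"rz":-25,"gripper":0.45}
    - {"x":0.22,"y":-0.25,"rz":-25,"gripper":0.45}
    - {"x":0.22,"y":-0.25,"rz":-35,"gripper":0.45}
    - {"x":0.22,"y":-0.25,"rz":-45,"gripper":0.45}
    - {"x":0.22,"y":-0.27,"rz":-50,"gripper":0.45}
    - {"x":0.304,"y":-0.749,"rz":-80,"gripper":0.45}
    - {"x":0.304,"y":-0.749,"rz":-80,"gripper":0.45}
    - {"x":0.304,"y":-0.749,"rz":-80,"gripper":0.45}
    - {"x":0.304,"y":-0.749,"rz":-80,"gripper":0.45}
    - {"x":0.304,"y":-0.749,"rz":-80,"gripper":0.45}
    - {"x":0.304,"y":-0.749,"rz":-80,"gripper":0.45}
    - {"x":0.304,"y":-0.749,"rz":-80,"gripper":0.45}
    - {"x":0.304,"y":-0.749,"rz":-80,"gripper":0.45}
    - {"x":0.304,"y":-0.749,"rz":-80,"gripper":0.45}
    - {"x":0.304,"y":-0.749,"rz":-80,"gripper":0.45}
    - {"x":0.304,"y":-0.749,"rz":-80,"gripper":0.45}
    - {"x":0.304,"y":-0.749,"rz":-80,"gripper":0.45}
  force: 60

```text
$.commands[0]: bad value
```

Request:
servo_tool:
  commands:
    - {"x":0.0,"y":-0.06,"z":0.0,"rx":0.0,"ry":0.0,"rz":-5.0,"gripper":0.45}
  force: 60

```text
clock: 0.22
eef_pos: [0.185, 0.5906, 0.2297]
tool_rot: [-0.572, -3.088, -0.0]
wrist_force: [0.3, -0.5, 0.4]
width: 0.0694
gripper_force: 0.0
```

Request:
servo_tool:
  commands:
    - {"x":0.05,"y":-0.04,"z":0.0,"rx":0.0,"ry":0.0,"rz":-10.0,"gripper":0.45}
    - {"x":0.1,"y":-0.08,"z":0.0,"rx":0.0,"ry":0.0,"rz":-18.0,"gripper":0.45}
    - {"x":0.15,"y":-0.12,"z":0.0,"rx":0.0,"ry":0.0,"rz":-26.0,"gripper":0.45}
    - {"x":0.2,"y":-0.16,"z":0.0,"rx":0.0,"ry":0.0,"rz":-34.0,"gripper":0.45}
    - {"x":0.304,"y":-0.689,"z":0.0,"rx":0.0,"ry":0.0,"rz":-75.0,"gripper":0.45}
    - {"x":0.304,"y":-0.689,"z":0.0,"rx":0.0,"ry":0.0,"rz":-75.0,"gripper":0.45}

```text
clock: 0.98
eef_pos: [0.4072, 0.3078, 0.2309]
tool_rot: [1.954, 2.46, -0.001]
wrist_force: [1.4, -0.3, 0.5]
width: 0.0382
gripper_force: 0.0
```

Request:
servo_tool:
  commands:
    - {"x":0.083,"y":-0.4,"z":0.0,"rx":0.0,"ry":0.0,"rz":-17.0,"gripper":0.45}
    - {"x":0.083,"y":-0.4,"z":0.0,"rx":0.0,"ry":0.0,"rz":-17.0,"gripper":0.45}
    - {"x":0.083,"y":-0.4,"z":0.0,"rx":0.0,"ry":0.0,"rz":-17.0,"gripper":0.45}
    - {"x":0.083,"y":-0.4,"z":0.0,"rx":0.0,"ry":0.0,"rz":-17.0,"gripper":0.45}
    - {"x":0.083,"y":-0.4,"z":0.0,"rx":0.0,"ry":0.0,"rz":-17.0,"gripper":0.45}
    - {"x":0.083,"y":-0.4,"z":0.0,"rx":0.0,"ry":0.0,"rz":-17.0,"gripper":0.45}
    - {"x":0.083,"y":-0.4,"z":-0.1,"rx":0.0,"ry":0.0,"rz":-17.0,"gripper":0.45}
    - {"x":0.083,"y":-0.4,"z":-0.1,"rx":0.0,"ry":0.0,"rz":-17.0,"gripper":0.45}
    - {"x":0.083,"y":-0.4,"z":-0.1,"rx":0.0,"ry":0.0,"rz":-17.0,"gripper":0.45}
    - {"x":0.083,"y":-0.4,"z":-0.1,"rx":0.0,"ry":0.0,"rz":-17.0,"gripper":0.45}

```text
clock: 2.22
eef_pos: [0.4902, -0.0896, 0.1323]
tool_rot: [2.288, 2.152, 0.001]
wrist_force: [-0.1, -0.8, 1.2]
width: 0.0385
gripper_force: 0.0
```

Run:
```python
from h import *
s=read_state();print(s["clock"],s["eef_pos"],s["q"].round(2));y=R.from_rotvec(s["tool_rot"]).as_matrix()[:,1];print(np.degrees(np.arctan2(y[1],y[0])))
```

```text
2.225 [ 0.49023006 -0.08956585  0.13229966] [-0.45  0.37  0.62  2.1  -0.31  0.77  0.3 ]
-3.5041112158388277
```

Request:
servo_tool:
  commands:
    - {"x":0.0,"y":-0.0105,"z":0.0,"rx":0.0,"ry":0.0,"rz":-2.7,"gripper":0.45}
    - {"x":0.0,"y":-0.0105,"z":-0.04,"rx":0.0,"ry":0.0,"rz":-2.7,"gripper":0.45}
    - {"x":0.0,"y":-0.0105,"z":-0.08,"rx":0.0,"ry":0.0,"rz":-2.7,"gripper":0.45}
    - {"x":0.0,"y":-0.0105,"z":-0.1,"rx":0.0,"ry":0.0,"rz":-2.7,"gripper":0.45}
    - {"x":0.0,"y":-0.0105,"z":-0.112,"rx":0.0,"ry":0.0,"rz":-2.7,"gripper":0.45}
    - {"x":0.0,"y":-0.0105,"z":-0.119,"rx":0.0,"ry":0.0,"rz":-2.7,"gripper":0.45}
    - {"x":0.0,"y":-0.0105,"z":-0.119,"rx":0.0,"ry":0.0,"rz":-2.7,"gripper":0.45}

```text
clock: 3.1
eef_pos: [0.4901, -0.1004, 0.0128]
tool_rot: [2.339, 2.097, 0.001]
wrist_force: [0.3, 0.3, -0.1]
width: 0.0384
gripper_force: 0.0
```

Request:
servo_tool:
  commands:
    - {"x":0.0,"y":0.0,"z":0.0,"rx":0.0,"ry":0.0,"rz":0.0,"gripper":0.0}
    - {"x":0.0,"y":0.0,"z":0.0,"rx":0.0,"ry":0.0,"rz":0.0,"gripper":0.0}
    - {"x":0.0,"y":0.0,"z":0.0,"rx":0.0,"ry":0.0,"rz":0.0,"gripper":0.0}
    - {"x":0.0,"y":0.0,"z":0.0,"rx":0.0,"ry":0.0,"rz":0.0,"gripper":0.0}
    - {"x":0.0,"y":0.0,"z":0.0,"rx":0.0,"ry":0.0,"rz":0.0,"gripper":0.0}
  force: 60

```text
clock: 3.72
eef_pos: [0.4902, -0.1004, 0.0132]
tool_rot: [2.338, 2.097, 0.002]
wrist_force: [-0.7, -0.7, 5.9]
width: 0.0188
gripper_force: 59.3
```

Request:
servo_tool:
  commands:
    - {"x":0.0,"y":0.0,"z":0.03,"rx":0.0,"ry":0.0,"rz":0.0,"gripper":0.0}
    - {"x":0.0,"y":0.0,"z":0.08,"rx":0.0,"ry":0.0,"rz":0.0,"gripper":0.0}
    - {"x":0.0,"y":0.0,"z":0.14,"rx":0.0,"ry":0.0,"rz":0.0,"gripper":0.0}
    - {"x":0.0,"y":0.04,"z":0.14,"rx":0.0,"ry":0.0,"rz":8.0,"gripper":0.0}
    - {"x":0.0,"y":0.09,"z":0.14,"rx":0.0,"ry":0.0,"rz":16.0,"gripper":0.0}
    - {"x":0.0,"y":0.14,"z":0.14,"rx":0.0,"ry":0.0,"rz":24.0,"gripper":0.0}
    - {"x":0.0,"y":0.19,"z":0.14,"rx":0.0,"ry":0.0,"rz":33.0,"gripper":0.0}
    - {"x":0.0,"y":0.24,"z":0.14,"rx":0.0,"ry":0.0,"rz":42.0,"gripper":0.0}
    - {"x":0.0,"y":0.29,"z":0.14,"rx":0.0,"ry":0.0,"rz":51.0,"gripper":0.0}
    - {"x":0.0,"y":0.34,"z":0.14,"rx":0.0,"ry":0.0,"rz":60.0,"gripper":0.0}
    - {"x":0.0,"y":0.39,"z":0.14,"rx":0.0,"ry":0.0,"rz":70.0,"gripper":0.0}
    - {"x":-0.005,"y":0.43,"z":0.14,"rx":0.0,"ry":0.0,"rz":80.0,"gripper":0.0}
    - {"x":-0.009,"y":0.478,"z":0.14,"rx":0.0,"ry":0.0,"rz":90.0,"gripper":0.0}
    - {"x":-0.009,"y":0.478,"z":0.14,"rx":0.0,"ry":0.0,"rz":90.0,"gripper":0.0}
    - {"x":-0.009,"y":0.478,"z":0.14,"rx":0.0,"ry":0.0,"rz":90.0,"gripper":0.0}

```text
clock: 5.6
eef_pos: [0.4803, 0.3767, 0.1517]
tool_rot: [-0.172, -3.136, 0.003]
wrist_force: [0.1, -0.3, -2.9]
width: 0.0185
gripper_force: 60.0
```

Request:
servo_tool:
  commands:
    - {"x":0.0,"y":0.002,"z":-0.05,"rx":0.0,"ry":0.0,"rz":0.0,"gripper":0.0}
    - {"x":0.0,"y":0.002,"z":-0.09,"rx":0.0,"ry":0.0,"rz":0.0,"gripper":0.0}
    - {"x":0.0,"y":0.002,"z":-0.12,"rx":0.0,"ry":0.0,"rz":0.0,"gripper":0.0}
    - {"x":0.0,"y":0.002,"z":-0.138,"rx":0.0,"ry":0.0,"rz":0.0,"gripper":0.0}
    - {"x":0.0,"y":0.002,"z":-0.14,"rx":0.0,"ry":0.0,"rz":0.0,"gripper":0.0}
    - {"x":0.0,"y":0.002,"z":-0.14,"rx":0.0,"ry":0.0,"rz":0.0,"gripper":0.0}
    - {"x":0.0,"y":0.002,"z":-0.138,"rx":0.0,"ry":0.0,"rz":0.0,"gripper":0.5}
    - {"x":0.0,"y":0.002,"z":-0.138,"rx":0.0,"ry":0.0,"rz":0.0,"gripper":0.5}
    - {"x":0.0,"y":0.002,"z":-0.138,"rx":0.0,"ry":0.0,"rz":0.0,"gripper":0.5}
    - {"x":0.0,"y":0.002,"z":-0.1,"rx":0.0,"ry":0.0,"rz":0.0,"gripper":0.5}
    - {"x":0.0,"y":0.002,"z":-0.04,"rx":0.0,"ry":0.0,"rz":0.0,"gripper":0.5}
    - {"x":0.0,"y":0.002,"z":-0.01,"rx":0.0,"ry":0.0,"rz":0.0,"gripper":0.5}
    - {"x":0.0,"y":0.002,"z":-0.01,"rx":0.0,"ry":0.0,"rz":0.0,"gripper":0.5}

```text
clock: 7.22
eef_pos: [0.4822, 0.3809, 0.1455]
tool_rot: [0.17, 3.133, 0.007]
wrist_force: [-0.1, 0.5, 0.7]
width: 0.0424
gripper_force: 0.0
```

Run:
```python
from h import *
s=snap("side","s1.png");im=snap("top","t1.png")
a=cv2.resize(im[190:340,100:440],None,fx=2.35,fy=2.35,interpolation=cv2.INTER_CUBIC);b=cv2.resize(s[150:270,215:415],(480,240),interpolation=cv2.INTER_CUBIC)
o=np.zeros((600,800,3),np.uint8);o[:a.shape[0],:a.shape[1]]=a[:,:800];o[355:595,:480]=b
cv2.imwrite("pics/m1.png",o[:,:,::-1]);print(read_state()["eef_pos"],read_state()["q"].round(2))
```

```text
[0.48032793 0.37954301 0.14214545] [-0.91  0.47  0.19  1.8  -0.11  0.88  0.79]
```

View pics/m1.png

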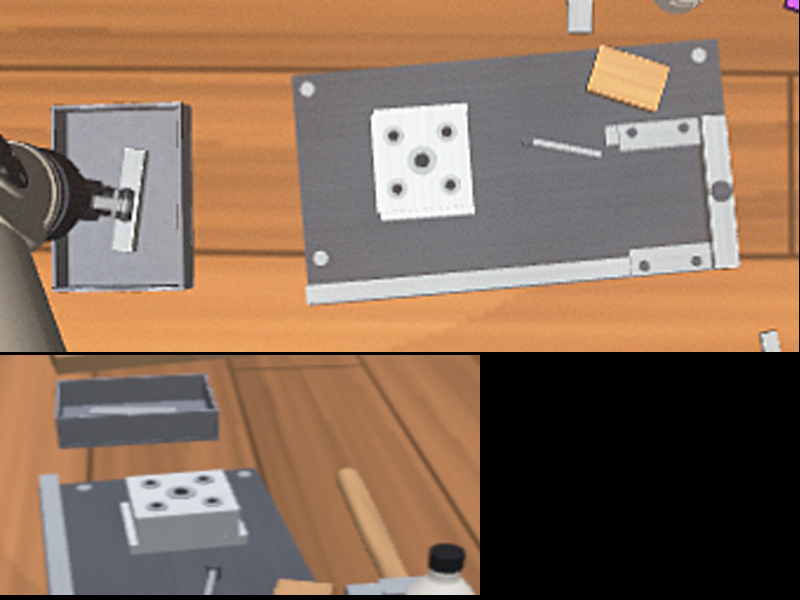

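The offcut lies in the tray at composite (130,200). The block is unmoved. Next I'll go to the block's +y side.

Request:
servo_tool:
  commands:
    - {"x":0.113,"y":-0.283,"z":0.0,"rx":0.0,"ry":0.0,"rz":11.7,"gripper":0.5}
    - {"x":0.113,"y":-0.283,"z":0.0,"rx":0.0,"ry":0.0,"rz":11.7,"gripper":0.5}
    - {"x":0.113,"y":-0.283,"z":0.0,"rx":0.0,"ry":0.0,"rz":11.7,"gripper":0.5}
    - {"x":0.113,"y":-0.283,"z":0.0,"rx":0.0,"ry":0.0,"rz":11.7,"gripper":0.5}
    - {"x":0.113,"y":-0.283,"z":0.0,"rx":0.0,"ry":0.0,"rz":11.7,"gripper":0.5}
    - {"x":0.113,"y":-0.283,"z":0.0,"rx":0.0,"ry":0.0,"rz":11.7,"gripper":0.5}
    - {"x":0.113,"y":-0.283,"z":0.0,"rx":0.0,"ry":0.0,"rz":11.7,"gripper":0.5}
    - {"x":0.113,"y":-0.283,"z":-0.05,"rx":0.0,"ry":0.0,"rz":11.7,"gripper":0.5}
    - {"x":0.113,"y":-0.283,"z":-0.07,"rx":0.0,"ry":0.0,"rz":11.7,"gripper":0.5}
    - {"x":0.113,"y":-0.283,"z":-0.07,"rx":0.0,"ry":0.0,"rz":11.7,"gripper":0.5}

```text
clock: 8.57
eef_pos: [0.5913, 0.0986, 0.0701]
tool_rot: [0.155, -3.133, 0.0]
wrist_force: [0.0, -0.5, 1.2]
width: 0.0428
gripper_force: 0.0
```

```bash
cat >> h.py <<'E'
def where():
    j=np.load("jig.npz");s=read_state();y=R.from_rotvec(s["tool_rot"]).as_matrix()[:,1]
    p=s["eef_pos"];print(round(s["clock"],2),"eef",p.round(4),"jig mm",(j["M"].T@(p[:2]-j["t"])*1000).round(1),"yang",np.degrees(np.arctan2(y[1],y[0])).round(1),"q",s["q"].round(2),"F",s["wrist_force"].round(1))
E
python3 -c "from h import *;where()"
```

```text
8.57 eef [0.5913 0.0986 0.0701] jig mm [-179.4  125.8] yang 95.7 q [-0.4   0.55  0.17  1.87 -0.14  0.73  1.52] F [ 0.  -0.5  1.2]
```

Request:
servo_tool:
  commands:
    - {"x":0.0,"y":-0.002,"z":-0.03,"rx":0.0,"ry":0.0,"rz":0.0,"gripper":0.5}
    - {"x":0.0,"y":-0.002,"z":-0.043,"rx":0.0,"ry":0.0,"rz":0.0,"gripper":0.5}
    - {"x":0.0,"y":-0.002,"z":-0.043,"rx":0.0,"ry":0.0,"rz":0.0,"gripper":0.5}
    - {"x":-0.008,"y":-0.003,"z":-0.043,"rx":0.0,"ry":0.0,"rz":0.0,"gripper":0.5}
    - {"x":-0.014,"y":-0.0035,"z":-0.043,"rx":0.0,"ry":0.0,"rz":0.0,"gripper":0.5}
    - {"x":-0.02,"y":-0.004,"z":-0.043,"rx":0.0,"ry":0.0,"rz":0.0,"gripper":0.5}
    - {"x":-0.026,"y":-0.0045,"z":-0.043,"rx":0.0,"ry":0.0,"rz":0.0,"gripper":0.5}
    - {"x":-0.032,"y":-0.005,"z":-0.043,"rx":0.0,"ry":0.0,"rz":0.0,"gripper":0.5}
    - {"x":-0.032,"y":-0.005,"z":-0.043,"rx":0.0,"ry":0.0,"rz":0.0,"gripper":0.5}

```text
clock: 9.7
eef_pos: [0.5623, 0.0917, 0.03]
tool_rot: [-0.15, 3.136, 0.001]
wrist_force: [3.7, 0.8, 2.9]
width: 0.0427
gripper_force: 1.7
```

```bash
cat >> h.py <<'E'
def block():
    # white top of the block in the top view -> centre, yaw in jig frame
    j=np.load("jig.npz");im=snapshot("top");g=cv2.cvtColor(im,cv2.COLOR_RGB2GRAY)
    c,s=np.cos(j["th"]),np.sin(j["th"])
    m=((g>225)*255).astype(np.uint8);m[:200]=0;m[330:]=0;m[:,:215]=0;m[:,425:]=0
    cs=max(cv2.findContours(m,cv2.RETR_EXTERNAL,cv2.CHAIN_APPROX_NONE)[0],key=cv2.contourArea)
    P=np.array([onz("top",p[0],.055)[:2] for p in cs]);P=(P-j["t"])@j["M"]*1000
    print("block rect jig",cv2.minAreaRect(P.astype(np.float32)))
    return im
E
python3 - <<'E'
from h import *
where();block()
E
```

```text
9.7 eef [0.5623 0.0917 0.03  ] jig mm [-175.3   96.3] yang 95.5 q [-0.39  0.58  0.16  1.96 -0.15  0.61  1.53] F [3.7 0.8 2.9]
block rect jig ((-135.69937133789062, 32.36773681640625), (7.0582966804504395, 88.54589080810547), 0.590298593044281)
```

Request:
servo_tool:
  commands:
    - {"x":-0.006,"y":-0.0005,"z":0.0,"rx":0.0,"ry":0.0,"rz":0.0,"gripper":0.5}
    - {"x":-0.012,"y":-0.001,"z":0.0,"rx":0.0,"ry":0.0,"rz":0.0,"gripper":0.5}
    - {"x":-0.018,"y":-0.0015,"z":0.0,"rx":0.0,"ry":0.0,"rz":0.0,"gripper":0.5}
    - {"x":-0.024,"y":-0.002,"z":0.0,"rx":0.0,"ry":0.0,"rz":0.0,"gripper":0.5}
    - {"x":-0.03,"y":-0.0025,"z":0.0,"rx":0.0,"ry":0.0,"rz":0.0,"gripper":0.5}
    - {"x":-0.033,"y":-0.003,"z":0.0,"rx":0.0,"ry":0.0,"rz":0.0,"gripper":0.5}
    - {"x":-0.036,"y":-0.0032,"z":0.0,"rx":0.0,"ry":0.0,"rz":0.0,"gripper":0.5}
    - {"x":-0.036,"y":-0.0032,"z":0.0,"rx":0.0,"ry":0.0,"rz":0.0,"gripper":0.5}

```text
clock: 10.75
eef_pos: [0.527, 0.0886, 0.0299]
tool_rot: [-0.15, 3.135, 0.001]
wrist_force: [4.7, 0.8, 4.1]
width: 0.0424
gripper_force: 2.5
```

Request:
servo_tool:
  commands:
    - {"x":-0.002,"y":0.0,"z":0.0,"rx":0.0,"ry":0.0,"rz":0.0,"gripper":0.5}
    - {"x":-0.002,"y":0.0,"z":0.0,"rx":0.0,"ry":0.0,"rz":0.0,"gripper":0.5}
    - {"x":-0.004,"y":0.0,"z":0.0,"rx":0.0,"ry":0.0,"rz":0.0,"gripper":0.5}
    - {"x":-0.004,"y":0.0,"z":0.0,"rx":0.0,"ry":0.0,"rz":0.0,"gripper":0.5}

```text
clock: 11.25
eef_pos: [0.5232, 0.0885, 0.0299]
tool_rot: [-0.15, 3.135, 0.0]
wrist_force: [5.0, 0.5, 2.0]
width: 0.0424
gripper_force: 2.8
```

```bash
python3 -c "from h import *;where()"
```

```text
11.25 eef [0.5232 0.0885 0.0299] jig mm [-175.8   57.1] yang 95.5 q [-0.41  0.53  0.15  2.06 -0.15  0.56  1.52] F [5.  0.5 2. ]
```

Not yet at the fence. A little more.

Request:
servo_tool:
  commands:
    - {"x":-0.002,"y":0.0,"z":0.0,"rx":0.0,"ry":0.0,"rz":0.0,"gripper":0.5}
    - {"x":-0.003,"y":0.0,"z":0.0,"rx":0.0,"ry":0.0,"rz":0.0,"gripper":0.5}
    - {"x":-0.003,"y":0.0,"z":0.0,"rx":0.0,"ry":0.0,"rz":0.0,"gripper":0.5}

```text
clock: 11.62
eef_pos: [0.5222, 0.0885, 0.0302]
tool_rot: [-0.149, 3.131, 0.001]
wrist_force: [9.8, 0.1, -1.0]
width: 0.0428
gripper_force: 5.2
```

Request:
servo_tool:
  commands:
    - {"x":-0.001,"y":0.0,"z":0.0,"rx":0.0,"ry":0.0,"rz":0.0,"gripper":0.5}
    - {"x":-0.002,"y":0.0,"z":0.0,"rx":0.0,"ry":0.0,"rz":0.0,"gripper":0.5}
    - {"x":-0.002,"y":0.0,"z":0.0,"rx":0.0,"ry":0.0,"rz":0.0,"gripper":0.5}

```text
clock: 12.0
eef_pos: [0.5222, 0.0885, 0.0308]
tool_rot: [-0.149, 3.128, 0.001]
wrist_force: [12.2, -0.9, -1.6]
width: 0.0427
gripper_force: 6.7
```

```bash
python3 -c "from h import *;where()"
```

```text
12.0 eef [0.5222 0.0885 0.0308] jig mm [-175.9   56.1] yang 95.4 q [-0.41  0.53  0.16  2.06 -0.15  0.55  1.51] F [12.2 -0.9 -1.6]
```

Request:
servo_tool:
  commands:
    - {"x":0.02,"y":0.002,"z":0.0,"rx":0.0,"ry":0.0,"rz":0.0,"gripper":0.5}
    - {"x":0.02,"y":0.002,"z":0.0,"rx":0.0,"ry":0.0,"rz":0.0,"gripper":0.4}
    - {"x":0.02,"y":0.002,"z":0.05,"rx":0.0,"ry":0.0,"rz":0.0,"gripper":0.35}
    - {"x":0.02,"y":0.002,"z":0.1,"rx":0.0,"ry":0.0,"rz":0.0,"gripper":0.35}
    - {"x":0.01,"y":0.01,"z":0.1,"rx":0.0,"ry":0.0,"rz":-10.0,"gripper":0.35}
    - {"x":0.0,"y":0.02,"z":0.1,"rx":0.0,"ry":0.0,"rz":-20.0,"gripper":0.35}
    - {"x":-0.01,"y":0.03,"z":0.1,"rx":0.0,"ry":0.0,"rz":-30.0,"gripper":0.35}
    - {"x":-0.02,"y":0.04,"z":0.1,"rx":0.0,"ry":0.0,"rz":-40.0,"gripper":0.35}
    - {"x":-0.03,"y":0.05,"z":0.1,"rx":0.0,"ry":0.0,"rz":-50.0,"gripper":0.35}
    - {"x":-0.04,"y":0.06,"z":0.1,"rx":0.0,"ry":0.0,"rz":-60.0,"gripper":0.35}
    - {"x":-0.05,"y":0.066,"z":0.1,"rx":0.0,"ry":0.0,"rz":-70.0,"gripper":0.35}
    - {"x":-0.059,"y":0.066,"z":0.1,"rx":0.0,"ry":0.0,"rz":-80.0,"gripper":0.35}
    - {"x":-0.059,"y":0.066,"z":0.1,"rx":0.0,"ry":0.0,"rz":-90.0,"gripper":0.35}
    - {"x":-0.059,"y":0.066,"z":0.1,"rx":0.0,"ry":0.0,"rz":-90.0,"gripper":0.35}
    - {"x":-0.059,"y":0.066,"z":0.1,"rx":0.0,"ry":0.0,"rz":-90.0,"gripper":0.35}

```text
clock: 13.88
eef_pos: [0.4567, 0.1541, 0.1289]
tool_rot: [-2.108, -2.328, 0.002]
wrist_force: [0.5, -0.9, 0.0]
width: 0.0302
gripper_force: 0.0
```

Run:
```python
from h import *
where();s=snapshot("side");im=snapshot("top")
a=cv2.resize(im[190:340,200:440],None,fx=2.6,fy=2.6,interpolation=cv2.INTER_CUBIC);b=cv2.resize(s[190:270,215:415],(500,200),interpolation=cv2.INTER_CUBIC)
o=np.zeros((600,640,3),np.uint8);o[:390,:624]=a;o[395:595,:500]=b
cv2.imwrite("pics/m2.png",o[:,:,::-1])
```

```text
13.88 eef [0.4567 0.1541 0.1289] jig mm [-247.5   -2.8] yang 5.7 q [-0.92  0.33  0.56  2.13 -0.26  0.74 -0.09] F [ 0.5 -0.9  0. ]
```

View pics/m2.png

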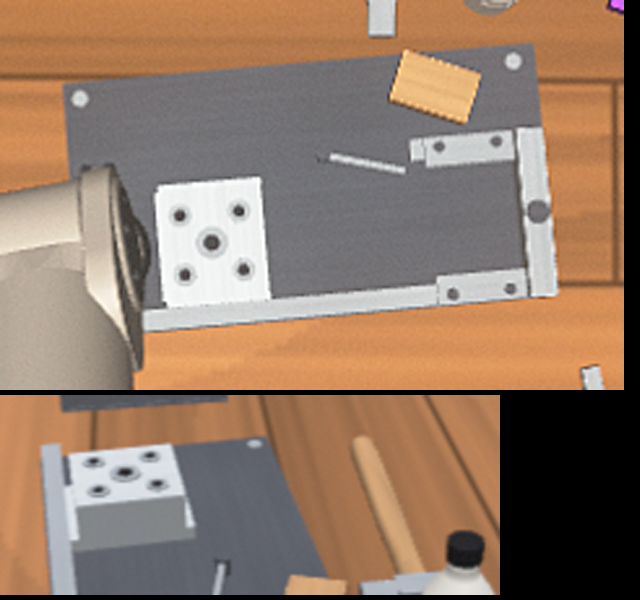

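The block sits squared against the fence (bushes parallel to it, centre at composite (212,242)). Next I'll descend and push along +x.

Request:
servo_tool:
  commands:
    - {"x":0.003,"y":0.0,"z":-0.05,"rx":0.0,"ry":0.0,"rz":0.0,"gripper":0.35}
    - {"x":0.003,"y":0.0,"z":-0.09,"rx":0.0,"ry":0.0,"rz":0.0,"gripper":0.35}
    - {"x":0.003,"y":0.0,"z":-0.1,"rx":0.0,"ry":0.0,"rz":0.0,"gripper":0.35}
    - {"x":0.003,"y":0.0,"z":-0.1,"rx":0.0,"ry":0.0,"rz":0.0,"gripper":0.35}
    - {"x":0.0035,"y":-0.006,"z":-0.1,"rx":0.0,"ry":0.0,"rz":0.0,"gripper":0.35}
    - {"x":0.004,"y":-0.012,"z":-0.1,"rx":0.0,"ry":0.0,"rz":0.0,"gripper":0.35}
    - {"x":0.0046,"y":-0.018,"z":-0.1,"rx":0.0,"ry":0.0,"rz":0.0,"gripper":0.35}
    - {"x":0.0055,"y":-0.026,"z":-0.1,"rx":0.0,"ry":0.0,"rz":0.0,"gripper":0.35}
    - {"x":0.0062,"y":-0.034,"z":-0.1,"rx":0.0,"ry":0.0,"rz":0.0,"gripper":0.35}
    - {"x":0.007,"y":-0.042,"z":-0.1,"rx":0.0,"ry":0.0,"rz":0.0,"gripper":0.35}
    - {"x":0.0078,"y":-0.05,"z":-0.1,"rx":0.0,"ry":0.0,"rz":0.0,"gripper":0.35}
    - {"x":0.0085,"y":-0.058,"z":-0.1,"rx":0.0,"ry":0.0,"rz":0.0,"gripper":0.35}
    - {"x":0.0085,"y":-0.058,"z":-0.1,"rx":0.0,"ry":0.0,"rz":0.0,"gripper":0.35}

```text
clock: 15.6
eef_pos: [0.4673, 0.0971, 0.0303]
tool_rot: [2.112, 2.325, 0.005]
wrist_force: [1.0, 4.1, 3.2]
width: 0.0297
gripper_force: 1.6
```

```bash
python3 -c "from h import *;where()"
```

```text
15.6 eef [0.4673 0.0971 0.0303] jig mm [-189.7    2.2] yang 5.5 q [-0.68  0.5   0.42  2.19 -0.42  0.52  0.16] F [1.  4.1 3.2]
```

Request:
servo_tool:
  commands:
    - {"x":0.0007,"y":-0.008,"z":0.0,"rx":0.0,"ry":0.0,"rz":0.0,"gripper":0.35}
    - {"x":0.0014,"y":-0.016,"z":0.0,"rx":0.0,"ry":0.0,"rz":0.0,"gripper":0.35}
    - {"x":0.0021,"y":-0.024,"z":0.0,"rx":0.0,"ry":0.0,"rz":0.0,"gripper":0.35}
    - {"x":0.0028,"y":-0.032,"z":0.0,"rx":0.0,"ry":0.0,"rz":0.0,"gripper":0.35}
    - {"x":0.0036,"y":-0.04,"z":0.0,"rx":0.0,"ry":0.0,"rz":0.0,"gripper":0.35}
    - {"x":0.0044,"y":-0.048,"z":0.0,"rx":0.0,"ry":0.0,"rz":0.0,"gripper":0.35}
    - {"x":0.005,"y":-0.055,"z":0.0,"rx":0.0,"ry":0.0,"rz":0.0,"gripper":0.35}
    - {"x":0.005,"y":-0.055,"z":0.0,"rx":0.0,"ry":0.0,"rz":0.0,"gripper":0.35}

```text
clock: 16.6
eef_pos: [0.4717, 0.043, 0.03]
tool_rot: [-2.111, -2.325, -0.004]
wrist_force: [-0.8, 6.6, 5.1]
width: 0.0302
gripper_force: 3.2
```

Run:
```python
from h import *
where();s=snapshot("side");im=snapshot("top")
a=cv2.resize(im[190:340,200:440],None,fx=2.6,fy=2.6,interpolation=cv2.INTER_CUBIC);b=cv2.resize(s[200:340,225:365],(420,420),interpolation=cv2.INTER_CUBIC)[:205]
o=np.zeros((600,640,3),np.uint8);o[:390,:624]=a;o[395:600,:420]=b
cv2.imwrite("pics/m3.png",o[:,:,::-1])
```

```text
16.6 eef [0.4717 0.043  0.03  ] jig mm [-135.4    1.5] yang 5.5 q [-0.56  0.5   0.42  2.2  -0.41  0.51  0.27] F [-0.8  6.6  5.1]
```

View pics/m3.png

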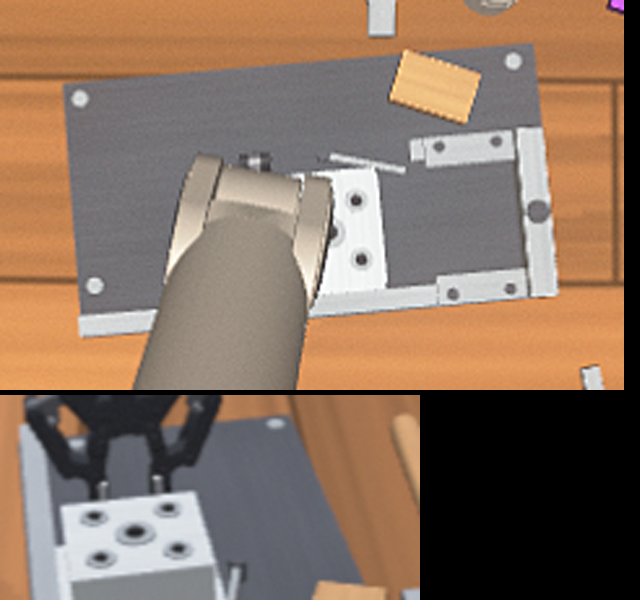

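The block is square on the fence with its leading corner just reaching the catch (composite (380,168)). Pushing on.

Request:
servo_tool:
  commands:
    - {"x":0.0006,"y":-0.006,"z":0.0,"rx":0.0,"ry":0.0,"rz":0.0,"gripper":0.35}
    - {"x":0.0011,"y":-0.012,"z":0.0,"rx":0.0,"ry":0.0,"rz":0.0,"gripper":0.35}
    - {"x":0.0017,"y":-0.018,"z":0.0,"rx":0.0,"ry":0.0,"rz":0.0,"gripper":0.35}
    - {"x":0.0023,"y":-0.024,"z":0.0,"rx":0.0,"ry":0.0,"rz":0.0,"gripper":0.35}
    - {"x":0.0029,"y":-0.03,"z":0.0,"rx":0.0,"ry":0.0,"rz":0.0,"gripper":0.35}
    - {"x":0.0034,"y":-0.036,"z":0.0,"rx":0.0,"ry":0.0,"rz":0.0,"gripper":0.35}
    - {"x":0.0034,"y":-0.036,"z":0.0,"rx":0.0,"ry":0.0,"rz":0.0,"gripper":0.35}

```text
clock: 17.58
eef_pos: [0.475, 0.0079, 0.0299]
tool_rot: [-2.11, -2.326, -0.004]
wrist_force: [-0.4, 9.0, 6.7]
width: 0.0298
gripper_force: 4.7
```

Request:
servo_tool:
  commands:
    - {"x":0.0006,"y":-0.006,"z":0.0,"rx":0.0,"ry":0.0,"rz":0.0,"gripper":0.35}
    - {"x":0.0011,"y":-0.012,"z":0.0,"rx":0.0,"ry":0.0,"rz":0.0,"gripper":0.35}
    - {"x":0.0017,"y":-0.018,"z":0.0,"rx":0.0,"ry":0.0,"rz":0.0,"gripper":0.35}
    - {"x":0.0023,"y":-0.024,"z":0.0,"rx":0.0,"ry":0.0,"rz":0.0,"gripper":0.35}
    - {"x":0.0029,"y":-0.03,"z":0.0,"rx":0.0,"ry":0.0,"rz":0.0,"gripper":0.35}
    - {"x":0.0029,"y":-0.03,"z":0.0,"rx":0.0,"ry":0.0,"rz":0.0,"gripper":0.35}

```text
clock: 18.32
eef_pos: [0.4778, -0.0219, 0.0299]
tool_rot: [-2.109, -2.325, -0.004]
wrist_force: [-0.2, 10.4, 7.8]
width: 0.0299
gripper_force: 5.1
```

```bash
python3 -c "from h import *;where()"
```

```text
18.32 eef [ 0.4778 -0.0219  0.0299] jig mm [-70.3   1.4] yang 5.6 q [-0.41  0.5   0.41  2.19 -0.4   0.52  0.4 ] F [-0.2 10.4  7.8]
```

Request:
servo_tool:
  commands:
    - {"x":0.0006,"y":-0.006,"z":0.0,"rx":0.0,"ry":0.0,"rz":0.0,"gripper":0.35}
    - {"x":0.0011,"y":-0.012,"z":0.0,"rx":0.0,"ry":0.0,"rz":0.0,"gripper":0.35}
    - {"x":0.0017,"y":-0.018,"z":0.0,"rx":0.0,"ry":0.0,"rz":0.0,"gripper":0.35}
    - {"x":0.0023,"y":-0.024,"z":0.0,"rx":0.0,"ry":0.0,"rz":0.0,"gripper":0.35}
    - {"x":0.0029,"y":-0.03,"z":0.0,"rx":0.0,"ry":0.0,"rz":0.0,"gripper":0.35}
    - {"x":0.0034,"y":-0.036,"z":0.0,"rx":0.0,"ry":0.0,"rz":0.0,"gripper":0.35}
    - {"x":0.004,"y":-0.042,"z":0.0,"rx":0.0,"ry":0.0,"rz":0.0,"gripper":0.35}
    - {"x":0.0046,"y":-0.048,"z":0.0,"rx":0.0,"ry":0.0,"rz":0.0,"gripper":0.35}
    - {"x":0.0046,"y":-0.048,"z":0.0,"rx":0.0,"ry":0.0,"rz":0.0,"gripper":0.35}

```text
clock: 19.45
eef_pos: [0.4823, -0.0695, 0.0298]
tool_rot: [-2.108, -2.326, -0.004]
wrist_force: [-0.7, 11.5, 9.0]
width: 0.0298
gripper_force: 5.6
```

Request:
servo_tool:
  commands:
    - {"x":0.0003,"y":-0.003,"z":0.0,"rx":0.0,"ry":0.0,"rz":0.0,"gripper":0.35}
    - {"x":0.0005,"y":-0.005,"z":0.0,"rx":0.0,"ry":0.0,"rz":0.0,"gripper":0.35}
    - {"x":0.0005,"y":-0.005,"z":0.0,"rx":0.0,"ry":0.0,"rz":0.0,"gripper":0.35}

```text
clock: 19.82
eef_pos: [0.4826, -0.0736, 0.0298]
tool_rot: [-2.106, -2.326, -0.005]
wrist_force: [-1.5, 13.9, 8.4]
width: 0.0296
gripper_force: 6.8
```

```bash
python3 -c "from h import *;where()"
```

```text
19.82 eef [ 0.4826 -0.0736  0.0298] jig mm [-18.4   1.3] yang 5.7 q [-0.3   0.52  0.4   2.16 -0.4   0.53  0.5 ] F [-1.5 13.9  8.4]
```

Request:
servo_tool:
  commands:
    - {"x":0.0002,"y":-0.002,"z":0.0,"rx":0.0,"ry":0.0,"rz":0.0,"gripper":0.35}
    - {"x":0.0004,"y":-0.004,"z":0.0,"rx":0.0,"ry":0.0,"rz":0.0,"gripper":0.35}
    - {"x":0.0004,"y":-0.004,"z":0.0,"rx":0.0,"ry":0.0,"rz":0.0,"gripper":0.35}

```text
clock: 20.2
eef_pos: [0.4831, -0.0784, 0.0298]
tool_rot: [-2.108, -2.326, -0.004]
wrist_force: [0.3, 11.1, 6.7]
width: 0.0298
gripper_force: 5.6
```

Request:
servo_tool:
  commands:
    - {"x":0.0002,"y":-0.002,"z":0.0,"rx":0.0,"ry":0.0,"rz":0.0,"gripper":0.35}
    - {"x":0.0002,"y":-0.002,"z":0.0,"rx":0.0,"ry":0.0,"rz":0.0,"gripper":0.35}

```text
clock: 20.45
eef_pos: [0.4831, -0.0784, 0.0298]
tool_rot: [-2.104, -2.325, -0.006]
wrist_force: [-2.2, 16.3, 10.5]
width: 0.0304
gripper_force: 8.4
```

```bash
python3 -c "from h import *;where()"
```

```text
20.45 eef [ 0.4831 -0.0784  0.0298] jig mm [-13.5   1.3] yang 5.7 q [-0.28  0.52  0.4   2.16 -0.4   0.54  0.52] F [-2.2 16.3 10.5]
```

Request:
servo_tool:
  commands:
    - {"x":0.0003,"y":-0.003,"z":0.0,"rx":0.0,"ry":0.0,"rz":0.0,"gripper":0.35}
    - {"x":0.0003,"y":-0.003,"z":0.0,"rx":0.0,"ry":0.0,"rz":0.0,"gripper":0.35}

```text
clock: 20.7
eef_pos: [0.4831, -0.0784, 0.0298]
tool_rot: [-2.1, -2.325, -0.008]
wrist_force: [-1.7, 25.1, 14.2]
width: 0.03
gripper_force: 12.7
```

Request:
servo_tool:
  commands:
    - {"x":0.0003,"y":-0.003,"z":0.0,"rx":0.0,"ry":0.0,"rz":0.0,"gripper":0.35}
    - {"x":0.0003,"y":-0.003,"z":0.0,"rx":0.0,"ry":0.0,"rz":0.0,"gripper":0.35}

```text
clock: 20.95
eef_pos: [0.4831, -0.0785, 0.0298]
tool_rot: [-2.095, -2.324, -0.011]
wrist_force: [-3.2, 32.8, 17.1]
width: 0.0297
gripper_force: 16.9
```

```bash
python3 -c "from h import *;where()"
```

```text
20.95 eef [ 0.4831 -0.0785  0.0298] jig mm [-13.4   1.3] yang 5.9 q [-0.27  0.52  0.39  2.16 -0.4   0.54  0.53] F [-3.2 32.8 17.1]
```

Hard stop. I'll back off and lift clear, then check.

Request:
servo_tool:
  commands:
    - {"x":-0.001,"y":0.015,"z":0.0,"rx":0.0,"ry":0.0,"rz":0.0,"gripper":0.35}
    - {"x":-0.003,"y":0.03,"z":0.0,"rx":0.0,"ry":0.0,"rz":0.0,"gripper":0.35}
    - {"x":-0.003,"y":0.04,"z":0.05,"rx":0.0,"ry":0.0,"rz":0.0,"gripper":0.35}
    - {"x":-0.003,"y":0.09,"z":0.1,"rx":0.0,"ry":0.0,"rz":0.0,"gripper":0.35}
    - {"x":-0.003,"y":0.14,"z":0.15,"rx":0.0,"ry":0.0,"rz":0.0,"gripper":0.35}
    - {"x":-0.003,"y":0.2,"z":0.15,"rx":0.0,"ry":0.0,"rz":0.0,"gripper":0.35}
    - {"x":-0.003,"y":0.25,"z":0.15,"rx":0.0,"ry":0.0,"rz":0.0,"gripper":0.35}
    - {"x":-0.003,"y":0.25,"z":0.15,"rx":0.0,"ry":0.0,"rz":0.0,"gripper":0.35}

```text
clock: 21.95
eef_pos: [0.4802, 0.1654, 0.1792]
tool_rot: [-2.103, -2.333, -0.002]
wrist_force: [0.2, -1.1, 0.2]
width: 0.03
gripper_force: 0.0
```

Run:
```python
from h import *
where();s=snap("side","s4.png");im=snap("top","t4.png")
a=cv2.resize(im[200:330,315:425],None,fx=4,fy=4,interpolation=cv2.INTER_CUBIC);b=cv2.resize(s[225:345,225:315],(360,480),interpolation=cv2.INTER_CUBIC)
o=np.zeros((520,800,3),np.uint8);o[:520,:440]=a;o[:480,440:800]=b
cv2.imwrite("pics/m4.png",o[:,:,::-1])
```

```text
21.95 eef [0.4802 0.1654 0.1792] jig mm [-256.5   21.6] yang 5.9 q [-0.89  0.29  0.52  2.03 -0.19  0.87 -0.16] F [ 0.2 -1.1  0.2]
```

View pics/m4.png

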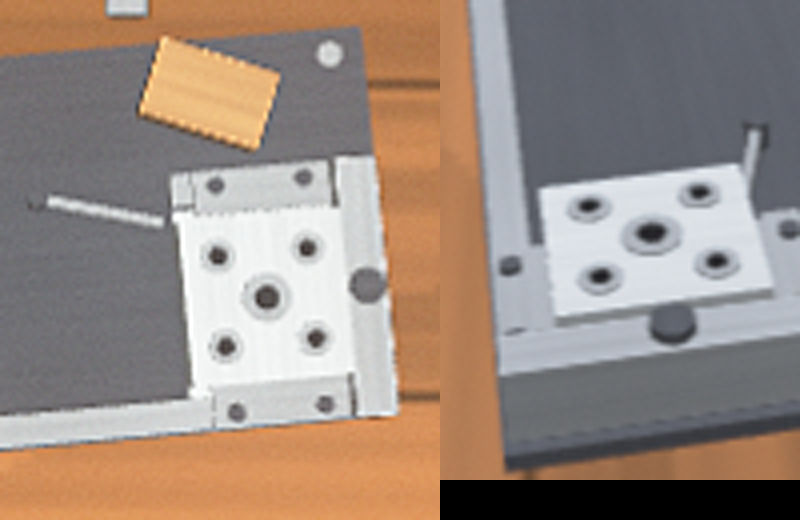

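The block is flush against the stop. The catch tip, at composite (162,221), is back at its rest pixel (355,255) behind the flange. I'll check the numbers and hand in if they agree.

Run:
```python
from h import *
j=np.load("jig.npz")
P=np.array([onz("top",(315+(u+.5)/4-.5,200+(v+.5)/4-.5),.057)[:2] for u,v in[(218,256),(307,248),(226,346),(316,338),(267,297)]])
Q=(P-j["t"])@j["M"]*1000;c=Q.mean(0);print(Q.round(1),c)
if abs(c[0]-45)<3 and abs(c[1])<4: print(close_job())
```

```text
[[ 19.5  24. ]
 [ 69.   23.9]
 [ 19.2 -25.7]
 [ 69.3 -25.9]
 [ 44.3  -1. ]] [44.26829501 -0.93725256]
the job is handed in; nothing more can be done
None
```

The job is done and handed in. The offcut is in the scrap tray. The block is home against the end stop (measured centre at jig x 44.3, y −0.9 mm), with the catch back at rest behind it. The hammer, timber and oil bottle were never touched.

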